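# Angle a kiln beam past the post into its bay

## Robot

A 7-joint arm with a two-finger parallel gripper is mounted at the origin on the work surface. World frame = base frame: x ahead of the robot, y to its left, z up, the work surface at z = 0. Lengths are in m, angles in rad, forces in N, time in s.
With the tool pointing down it reaches from about 0.425 to 0.95 m from the base axis. Payload 4.7 kg.
Tool frame: the origin (TCP) lies on the centre line of the jaws, within the pads' length; the fingertips stand robot.nose_length ahead of it and the grasp point (between the pads) lies 8 mm behind it (robot.nose_length is the distance from the TCP to the fingertips, in m); z points along the fingers, x is the direction in which the jaws open and shut, and the axes are right-handed (so a half turn about z gives the same grasp; the last joint's range is limited). The gripper opens to 85 mm and grips with 20 to 120 N. Pads are 22 mm wide; open, the fingers measure 114 mm over their backs; the gripper's body (76 mm by 85 mm) begins 54 mm behind the grasp point. The pads swing forward as they close: fully open they stand 13 mm farther back than shut.
Start: joints at [-1.351, 0.469, -0.049, 1.532, 0.024, 1.141, -0.082], TCP at [0.166, 0.654, 0.242] pointing down, gripper open.
Joint ranges: [-2.59, 2.59], [-0.33, 1.99], [-1.39, 1.29], [0.1, 2.45], [-1.04, 4.18], [0.21, 1.99], [-2.66, 2.66]. Speed limits (rad/s): [2.57, 2.57, 3.14, 3.14, 3.14, 3.14, 3.14].

## Interface

Orientations are given as [roll, pitch, yaw] about the fixed x, y, z axes, in that order (R = Rz(yaw) Ry(pitch) Rx(roll)).
In Python, from plant import robot gives the robot as it stands. Calls block until the motion is done:
- robot.goto(position, orientation): joint-space move of the TCP to a pose.
- robot.move_straight(position, vel=0.15, attitude=None, contact_N=None): straight line of the TCP; attitude=None keeps the orientation; vel is the mean speed in m/s. With contact_N (N) it stops when the force on the tool has changed by that much, and returns True; else False.
- robot.move_joints(angles): joint-space move.
- robot.grip(opening, strength=None): opening from 0.0 (shut) to 1.0 (fully open); strength is the grip in N (None keeps the last); returns when the fingers have stopped.
- robot.sleep(seconds).
- robot.inverse_kinematics(position, orientation): joint angles nearest the present ones, or None.
- robot.sense(): the state.
- robot.grab_frame(name): name is "scene" or "side" or "wrist"; returns a dict with "image" (420x560x3 uint8, red, green, blue), "range_z" (420x560 float32, m along the optical axis (not along the pixel's ray), 0 where there is no reading), "fx", "fy", "cx", "cy" (pixels), "R" (3x3) and "t" (3): a world point X has camera coordinates R X + t. Camera axes: x right, y down, z forward; pixel columns grow to the right and rows downward; lengths in m; the calibration is good to about 2 mm. A picture is of the moment at which its call begins.
A pose or a line that the arm cannot do raises robot.IKError and nothing moves.
- robot.close_job(): hands the job in, once; it reports no verdict.
The state is a dict: "t": time; "joint_pos": joint angles; "joint_velocities": joint speeds; "effort": joint torques, N m; "tcp_pos": TCP position; "tcp_rot": TCP orientation; "wrist_force": force on the tool from outside, world axes, zero at the start; "torque": the same for the moment, N m; "opening": opening from 0.0 (shut) to 1.0 (fully open).
Only numpy, scipy, OpenCV 4.12 (cv2) and the standard library are available. Lean on these libraries where they do the work, as an engineer would, in place of code of your own. Each camera call takes 0.05 s, during which the arm holds its last target. There are 200 camera calls.

## Task

Stow the long buff kiln beam in the blue bay by pushing it over the bench with the fingertips, one end and then the other: angle it so that one end goes in behind the red post, then push the other end in, until the beam lies flush along the bay's back board. Do not lift or tip the beam, and leave the two kiln props and the vase where they stand. Finish clear of everything.

Things in the scene. Friction and masses are not known exactly. Their poses are not given: they have to be found in the camera images.
- beam: The beam: a straight hollow buff ceramic bar, 250 mm long, 28 mm wide, 34 mm high, about 0.4 kg, loose, lying on the bench (z = 0) in front of the bay. Origin: centre of its underside. Its y axis runs along its length (at the start roughly along the bay's y axis), x across its width, z up. Both ends are alike. It slides on the bench under a few newtons and stays where it is left; pushed sideways near one end it turns about a point a little beyond its middle.
- end_a (a point): Centre of the beam's +y end face: 125 mm along the beam from its middle, 17 mm above its underside. At the start this is the end nearer the post.
- end_b (a point): Centre of the beam's -y end face: 125 mm along the beam from its middle, 17 mm above its underside.
- bay: The bay: blue-painted plywood walls 18 mm thick and 45 mm high fixed on the bench, with no floor and open to the robot's side. Origin: on the bench, at the middle of the front face of the back board. Its x axis points into the bay (away from the robot), y along the back board, z up. The back board's front face is the plane x = 0; the two cheeks have inner faces at y = -145 and +145 mm (290 mm clear) and stand out to x = -75 mm. Bay and post are placed anew each time.
- post: The red steel post: 36 mm diameter, 70 mm high, fixed upright on the bench in the bay's mouth near the +y cheek. Origin: centre of its foot; same axes as the bay. Its axis is about 69 mm in front of the back board and 95 to 110 mm towards +y from the bay's middle, so the gap behind it is about 51 mm, and the mouth left between post and -y cheek is too short for the beam to go in straight.
- prop_right: Bystander: loose kiln prop, an upright buff ceramic tube 42 mm in diameter, 65 mm high, beyond the bay's -y cheek. Origin: centre of its foot.
- prop_left: Bystander: loose kiln prop, an upright buff ceramic tube 42 mm in diameter, 65 mm high, beyond the bay's +y cheek. Origin: centre of its foot.
- vase: Bystander: loose grey-green vase, 84 mm across, 120 mm high, to the robot's left of the work. Origin: centre of its foot.

How it is judged:
By the outcome, as a careful person would: the job done as asked, in the order asked, and still so for the second after the job is handed in, with the robot touching nothing.
It also fails if it takes over 72 s, if anything falls off the work surface, if the arm or the gripper's body presses on something with over 40 N, if the wrist force passes 120 N, or if a joint passes its speed limit or range.

## Working session

There is one attempt and no reset: what is moved stays moved. The work goes in short steps, each a Python script; the robot and the scene stay as the last script left them, time stands still between calls to the robot, and variables do not carry over. Pictures are saved under pics/ and viewed, about 8 in all and at most 12, crops included, and the job is handed in when it is done.

```bash
ls; mkdir -p pics; python3 - <<'E'
from plant import robot
import cv2,numpy as np
s=robot.sense();print(s['t'],s['tcp_pos'],s['tcp_rot'],robot.nose_length,s['opening'])
ims=[]
for n in ("scene","side"):
    f=robot.grab_frame(n);np.savez(f'f_{n}.npz',**f)
    print(n,f['fx'],f['cx'],f['cy'],(-f['R'].T@f['t']).round(3),f['R'][2].round(2))
    cv2.imwrite(f'pics/{n}0.png',f['image'][:,:,::-1])
E
```

```text
pics
0.0 [0.16603941 0.65367887 0.24121606] [3.14153670e+00 1.98852255e-03 1.32202480e+00] 0.011 0.9983601835755015
scene 396.5520877273887 276.9279039519223 217.11190312719276 [ 1.089 -0.419  0.581] [-0.58  0.53 -0.62]
side 437.7521396294478 277.82970338907023 210.5268309105603 [0.512 0.623 0.563] [ 0.12 -0.76 -0.64]
```

View pics/scene0.png

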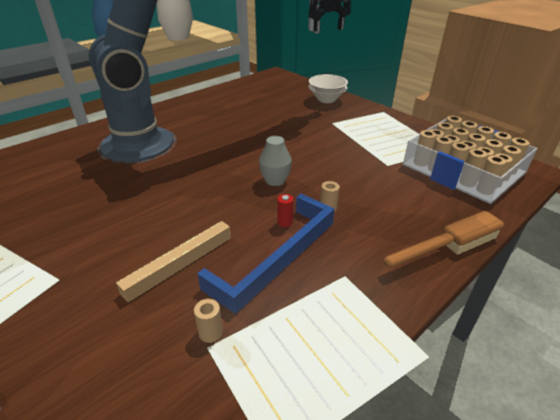

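View pics/side0.png

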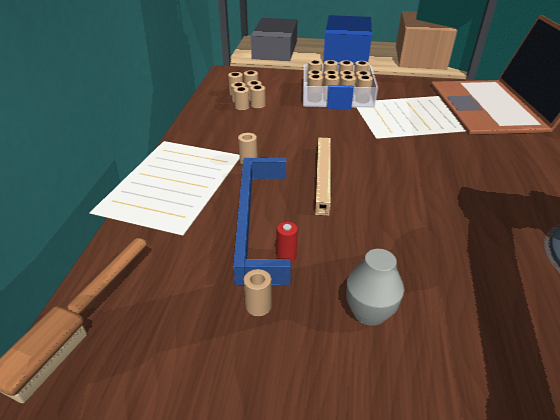

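The scene view shows the beam at (122,290)–(230,232), the post at (286,210), the bay around (205,280)–(335,205), and the vase at (275,162). In the side view the beam runs (323,140)–(323,213), with the post at (287,240).

```bash
cat > see.py <<'E'
import cv2,numpy as np
def cloud(f):
    d=f['range_z'];v,u=np.mgrid[:420,:560]
    P=np.stack([(u-f['cx'])/f['fx']*d,(v-f['cy'])/f['fy']*d,d],-1)
    return (P-f['t'])@f['R']
def onplane(f,mask,h):   # rays of mask pixels cut with plane z=h
    v,u=np.nonzero(mask);r=np.stack([(u-f['cx'])/f['fx'],(v-f['cy'])/f['fy'],np.ones(len(u))],-1)@f['R']
    c=-f['R'].T@f['t'];return (c+r*((h-c[2])/r[:,2])[:,None])[:,:2]
def masks(f):
    P=cloud(f);H=cv2.cvtColor(f['image'],cv2.COLOR_RGB2HSV).astype(int);h,s,v=H[...,0],H[...,1],H[...,2]
    x,y,z=P[...,0],P[...,1],P[...,2]
    ws=(f['range_z']>0)&(x>.3)&(x<1)&(y>-.45)&(y<.4)
    return dict(blue=ws&(h>100)&(h<130)&(s>120)&(z>.01)&(z<.06),red=ws&((h<6)|(h>174))&(s>150)&(z>.02)&(z<.08),
      buff=ws&(h>8)&(h<28)&(z>.012)&(z<.08),grey=ws&(z>.08)&(z<.125)&(s<90)),P
def big(m,n=1):
    k,l,st,_=cv2.connectedComponentsWithStats(m.astype(np.uint8))
    return [l==i for i in 1+np.argsort(-st[1:,4])[:n] if st[i,4]>25]
def rect(q):
    (c,(a,b),_)=r=cv2.minAreaRect((q*1000).astype(np.float32));bx=cv2.boxPoints(r)
    e=max((bx[1]-bx[0],bx[2]-bx[1]),key=np.linalg.norm)
    return np.round(c,1),round(max(a,b),1),round(min(a,b),1),round(float(np.degrees(np.arctan2(e[1],e[0])))%180,2)
E
python3 - <<'E'
from see import *
for n in ("scene","side"):
    f=dict(np.load(f'f_{n}.npz'));M,P=masks(f);z=P[...,2];print(n)
    t=big(M['blue'])[0]&(abs(z-.045)<.004);print(' bay top',t.sum(),rect(onplane(f,t,.045)))
    q=onplane(f,t,.045)*1000
    print('  hull',cv2.approxPolyDP(cv2.convexHull(q.astype(np.float32)),5,True)[:,0].round(0).tolist())
    r=big(M['red']);r=r[0]
    ptop=ws=(abs(z-.07)<.004)&(cv2.dilate(r.astype(np.uint8),np.ones((9,9)))>0)
    print(' post',ptop.sum(),cv2.minEnclosingCircle((onplane(f,ptop,.07)*1000).astype(np.float32)), P[r].mean(0).round(3))
    for b in big(M['buff'],4):
        zt=np.percentile(z[b],97);h=.065 if zt>.05 else .034
        t=b&(abs(z-h)<.005);q=onplane(f,t,h)
        print(' buff',b.sum(),zt.round(3),rect(q),P[b].mean(0).round(3)) if len(q)>5 else 0
    for g in big(M['grey'],3): print(' grey',g.sum(),P[g].mean(0).round(3),rect(P[g][:,:2]))
E
```

```text
scene
 bay top 1599 (array([638.7, -21.2]), 327.4, 94.0, 99.13)
  hull [[708.0, -174.0], [660.0, 137.0], [653.0, 146.0], [568.0, 133.0], [618.0, -185.0]]
 post 130 ((582.0597534179688, 67.358154296875), 19.29754638671875) [0.588 0.062 0.05 ]
 buff 2231 0.046 (array([870.2, 244.9]), 302.8, 57.3, 73.49) [0.882 0.26  0.04 ]
 buff 2171 0.035 (array([ 535.4, -181.5]), 250.5, 33.6, 93.42) [ 0.539 -0.192  0.029]
 buff 903 0.066 (array([ 712.1, -229.4]), 44.2, 40.6, 157.8) [ 0.717 -0.232  0.049]
 buff 396 0.066 (array([613.4, 179.5]), 44.7, 40.0, 137.66) [0.616 0.177 0.05 ]
 grey 517 [0.446 0.16  0.102] (array([440.8, 167.4]), 65.9, 57.2, 85.56)
side
 bay top 1666 (array([636.1, -12.4]), 327.9, 92.0, 99.17)
  hull [[705.0, -167.0], [656.0, 152.0], [566.0, 141.0], [616.0, -176.0]]
 post 247 ((579.235107421875, 75.99132537841797), 19.012264251708984) [0.579 0.083 0.052]
 buff 5624 0.047 (array([865.3, 249.2]), 299.9, 40.4, 79.92) [0.875 0.299 0.04 ]
 buff 1016 0.066 (array([609. , 190.6]), 43.7, 39.3, 99.25) [0.608 0.196 0.049]
 buff 926 0.036 (array([ 533.2, -173.4]), 255.4, 26.8, 93.31) [ 0.532 -0.155  0.033]
 buff 450 0.066 (array([ 709.3, -219.1]), 44.9, 38.4, 100.77) [ 0.708 -0.215  0.048]
 grey 1740 [0.437 0.188 0.104] (array([433.7, 181.9]), 69.2, 57.2, 8.4)
```

```bash
cat >> see.py <<'E'
def report(f,n):
    M,P=masks(f);z=P[...,2];out={}
    for b in big(M['blue']):
        t=b&(abs(z-.045)<.005);out['bay']=rect(onplane(f,t,.045)),int(t.sum())
    for r in big(M['red']):
        p=(abs(z-.07)<.005)&(cv2.dilate(r.astype(np.uint8),np.ones((9,9)))>0)
        if p.sum()>9: out['post']=np.round(cv2.minEnclosingCircle((onplane(f,p,.07)*1000).astype(np.float32))[0],1)
    for i,b in enumerate(big(M['buff'],4)):
        h=.065 if np.percentile(z[b],97)>.05 else .034
        t=b&(abs(z-h)<.006)
        if t.sum()>9: out[f'buff{i}_{h}']=rect(onplane(f,t,h))
    print(n,*out.items(),sep='\n  ')
E
python3 - <<'E'
from plant import robot
from see import *
robot.goto([.50,-.10,.36],[np.pi,0,np.radians(-10.8)]);robot.grip(0)
s=robot.sense();print(s['t'],s['tcp_pos'],s['tcp_rot'],robot.nose_length,s['joint_pos'])
for n in ("wrist","side","scene"):
    f=robot.grab_frame(n);np.savez(f'f1_{n}.npz',**f);print((-f['R'].T@f['t']).round(3),f['R'][2].round(2))
    cv2.imwrite(f'pics/{n}1.png',f['image'][:,:,::-1]);report(f,n)
E
```

```text
3.7917 [ 0.50001177 -0.10000059  0.3600252 ] [-3.14158359e+00 -4.41386599e-05 -1.88478689e-01] 0.011 [-0.72485746  0.12814343  0.95040323  1.78863405 -0.10876797  1.27978001
  0.06448476]
[ 0.513 -0.024  0.493] [-0.06 -0.3  -0.95]
wrist
  ('bay', ((array([640.8, -53.2]), 254.4, 93.5, 99.02), 3667))
  ('post', array([577.9,  70.4]))
  ('buff0_0.034', (array([ 531. , -178.6]), 250.4, 28.0, 93.42))
  ('buff1_0.065', (array([ 707.4, -224.9]), 44.8, 40.7, 130.4))
[0.512 0.623 0.563] [ 0.12 -0.76 -0.64]
side
  ('bay', ((array([636. , -12.1]), 328.5, 92.0, 99.17), 1702))
  ('post', array([578.7,  76.2]))
  ('buff0_0.034', (array([865.2, 249.2]), 299.8, 40.8, 80.09))
  ('buff1_0.065', (array([608.9, 191.2]), 43.2, 41.3, 138.0))
  ('buff2_0.034', (array([ 533.2, -173.1]), 256.1, 26.8, 93.31))
  ('buff3_0.065', (array([ 709.3, -219. ]), 45.0, 38.4, 100.77))
[ 1.089 -0.419  0.581] [-0.58  0.53 -0.62]
scene
  ('bay', ((array([639.3, -21.5]), 328.0, 95.0, 99.13), 1641))
  ('post', array([581.5,  66.6]))
  ('buff0_0.034', (array([870.6, 246.3]), 305.7, 57.3, 73.49))
  ('buff1_0.034', (array([ 536.4, -181.5]), 250.7, 35.5, 93.42))
  ('buff2_0.065', (array([ 712.1, -230. ]), 43.5, 41.8, 170.92))
  ('buff3_0.065', (array([612.9, 179.9]), 45.3, 39.1, 132.65))
```

View pics/wrist1.png

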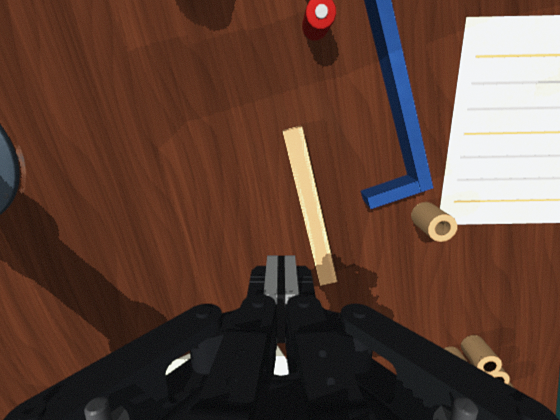

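View pics/side1.png

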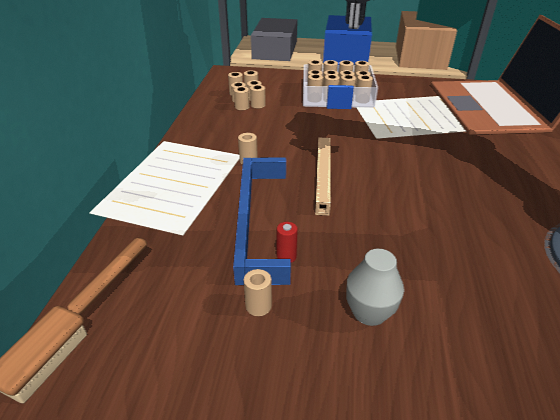

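Scene, side and wrist agree on relative positions, but differ by constant offsets: side is about (+2,+6) mm and scene about (+4,−4) mm against the wrist. In the wrist view the beam runs (293,128)–(328,283), with the post at (320,12). I'll work in the wrist frame with the side camera's offset removed, and check it by touch.

```bash
cat > act.py <<'E'
from plant import robot
from see import *
O=np.array([.6625,-.0132]);A=np.radians(9.1);B=np.array([[np.cos(A),-np.sin(A)],[np.sin(A),np.cos(A)]])
OFF=dict(side=np.array([1.7,5.7]),scene=np.array([4.2,-4.]),wrist=np.zeros(2))
def W(b,z): return [*(O+B@np.asarray(b,float)/1000),z]   # bay mm -> world
def tb(): return (B.T@(robot.sense()['tcp_pos'][:2]-O)*1000).round(1)
def go(b,z=.022,vel=.12,**k): return robot.move_straight(W(b,z),vel=vel,**k)
def look(n='side',save=None):
    f=robot.grab_frame(n);M,P=masks(f);z=P[...,2];out=None
    if save: cv2.imwrite(f'pics/{save}.png',f['image'][:,:,::-1])
    for b in big(M['buff'],6):
        if np.percentile(z[b],97)>.05: continue
        t=b&(abs(z-.034)<.006)
        if t.sum()<50: continue
        c,l,w,a=rect(onplane(f,t,.034));p=B.T@((c-OFF[n])/1000-O)*1000
        if abs(p[0])>260 or abs(p[1])>300: continue
        th=9.1+90-a;print(n,'beam bay',p.round(1),'theta',round(th,1),'size',l,w)
        if l>235 and w<40: out=(p,th)
    return out
def bp(pose,s,n):   # bay point at s along the beam, n off its robot side, mm
    p,th=pose;t=np.radians(th);return p+s*np.array([np.sin(t),np.cos(t)])+n*np.array([-np.cos(t),np.sin(t)])
E
python3 - <<'E'
from act import *
pose=(np.array([-155.9,-142.5]),5.7)
a=bp(pose,100,50);go(a,.12,.25);go(a,.022,.15)
b=bp(pose,100,20)
print('contact',go(b,vel=.04,contact_N=2.0),tb(),'expected at',bp(pose,100,28.5))
print(robot.sense()['wrist_force'])
c=tb();go(c+[30,3],vel=.06);print(tb(),robot.sense()['wrist_force'],robot.sense()['t'])
go(tb()-[30,0],vel=.15);go(tb(),.15,.25);print(look('side'),look('scene'))
E
```

```text
contact True [-166.   -40.7] expected at [-174.32710877  -40.16383014]
[-0.59876498 -0.24326282  0.32418702]
[-135.8  -37.6] [ 0.22337159 -0.39034872 -0.00705414] 7.3083
side beam bay [239.1 221.7] theta 19.1 size 299.9 40.6
side beam bay [-141.9 -139.3] theta 19.2 size 256.5 29.1
scene beam bay [-140.5 -138.7] theta 19.3 size 249.4 34.8
scene beam bay [242.7 226.4] theta 24.8 size 302.6 57.2
(array([-141.91886134, -139.30774134]), 19.239999999999995) (array([-140.50869694, -138.72341578]), 19.299999999999997)
```

Touch and vision agree: the tool-to-axis distance after the push is 28 mm, as expected. Next I push at mid-length onto the entry line.

```bash
python3 - <<'E'
from act import *
pose=(np.array([-141.2,-139.0]),19.25)
a=bp(pose,0,48);go(a,.12,.25);go(a,.022,.15)
go(bp(pose,0,32),vel=.1);go(bp(pose,0,28-29),vel=.06)
go(bp(pose,0,40),vel=.15);go(tb(),.15,.25)
p=look('side');q=look('scene');print(robot.sense()['t'])
for P in (p,q):
    if P:
        n=bp(P,0,1)-P[0];print('post n',(np.array([-70.3,95.9])-P[0])@n)
E
```

```text
side beam bay [239.1 221.7] theta 19.1 size 299.9 40.6
side beam bay [-114.8 -149.2] theta 19.7 size 256.0 30.1
scene beam bay [-105.  -151.4] theta 19.8 size 249.3 53.1
scene beam bay [243.3 227.7] theta 25.0 size 305.5 57.3
11.9333
post n 40.603371526494655
```

```bash
python3 - <<'E'
from act import *
pose=(np.array([-114.8,-149.2]),19.7)
a=bp(pose,-160,0);go(a,.12,.25);go(a,.022,.15)
go(bp(pose,-138,0),vel=.1);go(bp(pose,-136+90,0),vel=.07)
print(robot.sense()['wrist_force'])
go(bp(pose,-136+70,0),vel=.15);go(tb(),.17,.25)
p=look('side');q=look('scene',);print(robot.sense()['t'])
for P in (p,q):
    if P:
        n=bp(P,0,1)-P[0];print('post n',(np.array([-70.3,95.9])-P[0])@n)
E
```

```text
[ 0.36493681 -1.49231431  1.16367403]
side beam bay [239.1 221.7] theta 19.0 size 299.8 40.8
side beam bay [-84.2 -65.5] theta 19.9 size 255.5 29.9
scene beam bay [242.  227.9] theta 30.1 size 303.4 55.6
scene beam bay [-74.5 -67.7] theta 19.9 size 250.5 52.7
16.55
post n 41.8498848789008
```

```bash
python3 - <<'E'
from act import *
pose=(np.array([-84.2,-65.5]),19.9)
a=bp(pose,-158,0);go(a,.12,.25);go(a,.022,.15)
go(bp(pose,-138,0),vel=.1);go(bp(pose,-136+64,0),vel=.07)
print(robot.sense()['wrist_force'])
go(bp(pose,-136+40,0),vel=.15);go(tb(),.17,.25)
p=look('side',save='side2');q=look('scene',save='scene2');print(robot.sense()['t'])
E
```

```text
[0.29095488 0.59725314 0.83060814]
side beam bay [239.3 222.6] theta 19.0 size 298.2 40.8
side beam bay [-66.   -4.4] theta 20.0 size 254.6 37.6
scene beam bay [243.  227.9] theta 25.6 size 305.7 57.3
scene beam bay [-61.   -4.7] theta 20.0 size 250.9 34.7
20.2917
```

View pics/side2.png

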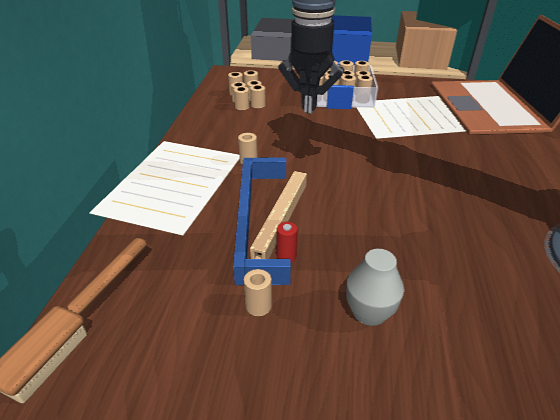

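The side view shows end A at (258,250), behind the post at (287,240), with end B out at (305,175). Next I push end B in.

```bash
python3 - <<'E'
from act import *
pose=(np.array([-62.8,-4.5]),20.0)
a=bp(pose,-100,50);go(a,.13,.25,attitude=[np.pi,0,A]);go(a,.022,.15)
go(bp(pose,-100,34),vel=.1);c=tb();go([-68,c[1]-3],vel=.06)
print(tb(),robot.sense()['wrist_force'])
go(tb()-[40,0],vel=.15);go(tb(),.17,.25);
p=look('side');q=look('scene');print(robot.sense()['t'])
E
```

```text
[-68. -90.] [-0.21794555 -1.07861748  0.12778029]
side beam bay [239.3 222.6] theta 19.0 size 298.2 40.8
side beam bay [-37.5   0.3] theta 2.5 size 253.0 28.1
scene beam bay [241.8 229.2] theta 28.9 size 306.1 56.7
scene beam bay [-37.2  -0.5] theta 2.5 size 252.4 32.3
24.4
```

```bash
python3 - <<'E'
from act import *
def push(y,x0,lim):
    go([x0,y],.12,.25);go([x0,y],.022,.15)
    r=go([lim,y],vel=.05,contact_N=7);f=robot.sense()['wrist_force'];print(y,r,tb(),f.round(1))
    go([x0,y],vel=.12);go([x0,y],.12,.25)
push(-80,-85,-42);push(40,-85,-40);push(-85,-75,-39);push(38,-75,-39)
go([-130,-60],.17,.25)
p=look('side',save='side3');q=look('scene',save='scene3');print(robot.sense()['t'])
E
```

```text
-80 True [-44.  -80.1] [0.7 0.2 0.1]
40 False [-39.9  39.9] [-0.8 -0.2 -0.3]
-85 False [-39.6 -84.9] [-2.3  0.3  1.1]
38 False [-39.6  38.1] [-1.9  0.5 -0.3]
side beam bay [239.4 222.4] theta 19.1 size 298.2 40.6
side beam bay [-14.   0.] theta -0.1 size 252.6 27.8
scene beam bay [242.6 229. ] theta 30.1 size 306.1 55.6
scene beam bay [-19.2   0.1] theta -0.1 size 252.7 20.6
38.3083
```

View pics/side3.png

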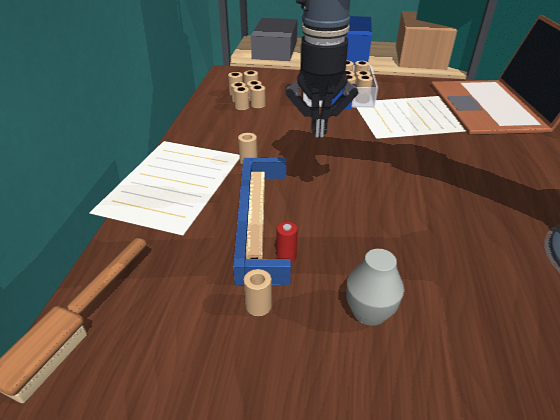

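The beam lies at (255,175)–(255,255), along the back board. The last pushes ended on their distance limits, not on a firm stop, so I'll press lightly at both points to confirm it is flush.

```bash
python3 - <<'E'
from act import *
for y in (-85,38,-85,38):
    go([-60,y],.08,.25);go([-60,y],.022,.15);go([-43,y],vel=.1)
    r=go([-30,y],vel=.03,contact_N=8);print(y,r,tb(),robot.sense()['wrist_force'].round(1))
    go([-60,y],vel=.12);go([-60,y],.08,.25)
go([-130,-60],.25,.25);go([-180,-60],.36,.25)
look('side');look('scene');look('wrist',save='wrist4');f=robot.grab_frame('side');report(f,'side');print(robot.sense()['t'])
E
```

```text
-85 True [-39.7 -85.1] [ 0.  -0.2 -1.1]
38 True [-39.9  38. ] [-0.1 -0.5 -0.6]
-85 True [-39.8 -85.1] [ 0.9 -0.7 -0.1]
38 True [-39.9  38. ] [ 0.6 -0.3 -1.1]
side beam bay [239.3 221.6] theta 19.3 size 299.9 40.2
side beam bay [-14.   0.] theta -0.0 size 252.7 27.9
scene beam bay [241.8 227.8] theta 29.6 size 303.4 54.8
scene beam bay [-19.2   0.3] theta -0.1 size 252.4 20.7
wrist beam bay [-13.9  -0.5] theta -0.1 size 249.4 31.6
side
  ('bay', ((array([636. , -11.9]), 328.9, 92.0, 99.17), 1690))
  ('post', array([578.7,  76.2]))
  ('buff0_0.034', (array([865.2, 249.3]), 299.8, 40.8, 80.2))
  ('buff1_0.034', (array([650.4,  -9.7]), 252.6, 27.9, 99.12))
  ('buff2_0.065', (array([608.5, 191.4]), 45.6, 39.2, 101.88))
  ('buff3_0.065', (array([ 708.9, -217.2]), 48.8, 38.2, 100.77))
50.0667
```

View pics/wrist4.png

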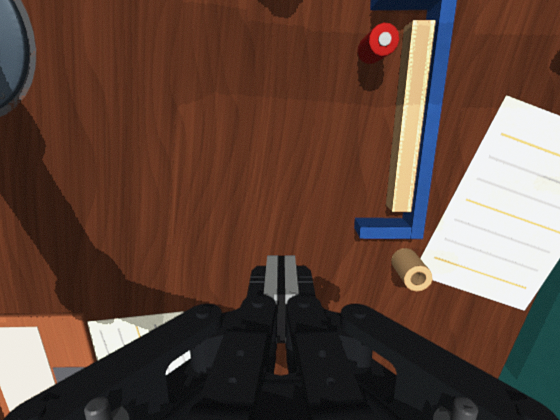

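The wrist view shows the beam flat on the back board from (425,22) to (400,210). Both pressing points gave a firm stop at the same depth, and the post, props and bay are unchanged. I'm handing the job in.

```bash
python3 -c "
from plant import robot
robot.close_job();print(robot.sense()['t'])"
```

```text
the job is handed in; nothing more can be done
the job is handed in; nothing more can be done
```

The beam is stowed flush along the bay's back board, and the job was handed in at about 50 s of the 72 s allowed. Using shut fingertips, I turned it to about 20° and moved it onto the entry line. I then pushed it lengthwise until end A was behind the post, pushed end B in, and pressed both halves home.

**Final checks**
- **Flush fit:** the side and wrist cameras put the beam's centre 14 mm in front of the board, which is half its width. It is centred within 0.5 mm and parallel within 0.1°.
- **Firm stop:** pressing at two points about 120 mm apart met a firm stop at the same depth each time, within 0.2 mm.
- **Bystanders:** the left prop read the same within 1 mm. The right prop read about 2 mm off with a noisier outline, though the tool never went near it. I didn't re-measure the vase at the end; the tool did not work near it.
- **Robot:** the arm was left raised well clear of everything.

**Disagreements**
- **Camera offsets:** the scene and side cameras differed by about 9 mm in absolute y. I worked in the wrist camera's frame and removed each camera's constant offset.
- **Scene camera:** its final reading put the beam's centre at 19 mm, not 14 mm. Only 21 mm of the beam's 28 mm width showed in its mask, so I discounted that reading.

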